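# Sweep the spilled bottle caps into the collecting bay

## Task

Bottle caps have spilled on the lab bench. With the outside of the fingers, gently sweep all three blue caps along the bench, through the open front of the low three-walled steel bay, until each lies flat and completely inside it; do not pinch, lift, tip, press hard on or flick any cap. Leave the orange cap, the beaker and the amber jar where they are.

Things in the scene. Friction and masses are not known exactly. Their poses are not given: they have to be found in the camera images.
- cap_a: Blue plastic bottle cap with ribbed sides, a disc 32 mm across (33 mm over the ribs) and 16 mm tall, about 20 g, lying flat and loose on the bench. Origin: centre of its underside; z up.
- cap_b: Blue plastic bottle cap with ribbed sides, a disc 32 mm across (33 mm over the ribs) and 16 mm tall, about 20 g, lying flat and loose on the bench. Origin: centre of its underside; z up.
- cap_c: Blue plastic bottle cap with ribbed sides, a disc 32 mm across (33 mm over the ribs) and 16 mm tall, about 20 g, lying flat and loose on the bench. Origin: centre of its underside; z up.
- cap_orange: Orange plastic bottle cap, same shape and size as the blue ones (32 mm across, 16 mm tall), lying among them; it is to stay where it is. Origin: centre of its underside.
- bay: Fixed steel bay on the black bench: three walls 40 mm tall, 5 mm thick, light grey floor flush with the bench (no lip). Origin: centre of the inside floor. Inner faces: side walls at its x = -100 and +100 mm, back wall at its y = +70 mm; the whole front, at its y = -70 mm, is open; caps slide in towards its +y. Place and yaw vary (up to 0.3 rad); the front looks to the robot's right (-y).
- beaker: Small clear glass beaker, 60 mm across the rim and 60 mm tall, standing upright and loose on the bench. Origin: centre of its underside.
- jar: Small amber glass jar with a white cap, 48 mm across and 62 mm tall, standing upright and loose on the bench. Origin: centre of its underside.
There are look-alikes about, which are no part of the job. What is shaped like the cap_c but red is not meant.

How it is judged:
By the outcome, as a careful person would: the job done as asked, in the order asked, and still so for the second after the job is handed in, with the robot touching nothing.
It also fails if it takes over 64 s, if anything falls off the work surface, if the arm or the gripper's body presses on something with over 40 N, if the wrist force passes 120 N, or if a joint passes its speed limit or range.

## Robot

A 6-joint arm with a two-finger parallel gripper is mounted at the origin on the work surface. World frame = base frame: x ahead of the robot, y to its left, z up, the work surface at z = 0. Lengths are in m, angles in rad, forces in N, time in s.
With the tool pointing down it reaches from about 0.35 to 0.775 m from the base axis. Payload 5.5 kg.
Tool frame: the origin (TCP) lies at the very end of the fingers, on their centre line; the grasp point (between the pads) lies 19 mm behind it; z points along the fingers, y is the direction in which the jaws open and shut (so a half turn about z gives the same grasp; the last joint's range is limited). The gripper opens to 85 mm and grips with 20 to 120 N. Pads are 22 mm wide; open, the fingers measure 114 mm over their backs; the gripper's body (76 mm by 85 mm) begins 54 mm behind the grasp point. The pads swing forward as they close: fully open they stand 13 mm farther back than shut.
Start: joints at [-1.48, 0.313, 0.046, 1.304, 0, 1.431], TCP at [0.132, -0.56, 0.231] pointing down, gripper open.
Joint ranges: [-2.76, 2.76], [-0.86, 1.69], [-1.03, 1.26], [-2.2, 2.34], [-1.47, 1.5], [-3.14, 3.14]. Speed limits (rad/s): [2.57, 2.57, 3.14, 3.14, 3.14, 3.14].

## Interface

Orientations are given as a unit quaternion [w, x, y, z].
In Python, from workcell import get_state, read_camera, hand_in, find_in, silhouettes gives the robot as it stands. The module is installed in compiled form; this text tells all that it offers.
- The arm moves only by the tool send_rows, never from a script. Its argument "deltas" is a list that holds one entry, the list of rows, each a list of 6 numbers: the shift along the world's x, y, z in cm, then the turn, a rotation vector about the world's x, y, z in degrees. In form: [[[dx, dy, dz, wx, wy, wz], ...]]. A call has 1 to 12 rows; each row is the pose to reach, as a shift and turn from the pose commanded when the call began; what a row does not reach only later rows make up. A row lasts 1/10 s, in which the tool goes at most 50 mm and 8.59 degrees, less where a joint would pass 70% of its speed; a pose out of reach is approached as far as the arm can. A call with a gripper value outside its range is refused whole. "jaw" is the opening, from -1 (shut) to 1 (fully open), so that 0 is half open, set as the call begins (left out, the last holds). The fingers move at their own pace and stop on an object; "force" is the grip in N (left out, the last holds). Time passes only in rows, so rows that repeat a pose let the fingers close. It gives the time, the measured TCP pose, the force and the opening at its end, in the units of the state.
- get_state(): the state, without advancing time (a new reading comes with each control period).
- read_camera(name): name is "side" or "top" or "wrist"; returns a dict with "img" (420x560x3 uint8, red, green, blue), "z_map" (420x560 float32, m along the optical axis (not along the pixel's ray), 0 where there is no reading), "vfov" (degrees; the focal length in pixels is half the picture's height over the tangent of half this angle, whatever the lens; pixels are square), "cx", "cy" (the principal point, pixels), "R" (3x3) and "t" (3): a world point X has camera coordinates R X + t; the wrist camera has in their place "hand_eye" (4x4, takes a point from camera to tool coordinates, whose origin is the TCP and whose axes are the flange's). Camera axes: x right, y down, z forward; pixel columns grow to the right and rows downward; lengths in m; the calibration is good to about 2 mm. A picture is of the moment at which its call begins: read the wrist's pose just before it.
- hand_in(): hands the job in, once; it reports no verdict.
Trained networks look in a picture, given as the dict that the camera call returned (one of the last four; its "shot" number tells which), for a name from the list of things; names that differ only in an ending like _2 or _b are one class to them, and where a whole thing is asked for, a point or a joint stands for the part that bears it (a point fixed in the world has none). Each returns a list of dicts, best first, with "conf" (0 to 1); they miss things now and then, are a little off and sometimes report something else, mostly with a low value. They report only what shows in the picture. A call takes as long as a camera call. They do not tell look-alikes from the thing itself.
- find_in(picture, thing): "box" ([centre column, centre row, width, height] in pixels, round what is visible of it).
- silhouettes(picture, thing): "mask" (420x560 bool, what is visible of it) and "box" ([centre column, centre row, width, height] in pixels, round what is visible of it).
The state is a dict: "clock": time; "joint_pos": joint angles; "qvel": joint speeds; "tau": joint torques, N m; "tcp_pos": TCP position; "orientation": TCP orientation; "wrist_force": force on the tool from outside, world axes, zero at the start; "ft_torque": the same for the moment, N m; "finger_gap": finger opening in m.
Only numpy, scipy, OpenCV 4.12 (cv2) and the standard library are available. Lean on these libraries where they do the work, as an engineer would, in place of code of your own. Each camera call takes 0.05 s, during which the arm holds its last target.

## Working session

There is one attempt and no reset: what is moved stays moved. The work goes in short steps, Python scripts to look and compute and a tool call to move; the robot and the scene stay as the last step left them, time stands still between calls to the robot, and variables do not carry over. Pictures are saved under pics/ and viewed, and the job is handed in when it is done.

Besides the shell and the picture viewer there is one more tool, called after "Request:" as name([rows], argument=value, ...), one row to a line, values as JSON. send_rows: Moves the arm, as the interface text tells. Its arguments: {"type":"object","properties":{"deltas":{"type":"array","items":{"type":"array","items":{"type":"array","items":{"type":"number"}}}},"jaw":{"type":"number"},"force":{"type":"number"}},"required":["deltas"]}

```bash
mkdir -p pics; cat > h.py <<'E'
import numpy as np, cv2
from workcell import *
def K(p):
    f=p["img"].shape[0]/2/np.tan(np.radians(p["vfov"])/2); return f,p["cx"],p["cy"]
def world(p,u,v,z=None):
    f,cx,cy=K(p); R=np.array(p["R"]);t=np.array(p["t"])
    d=np.array([(u-cx)/f,(v-cy)/f,1.0])
    if z is None:
        return R.T@(d*p["z_map"][int(round(v)),int(round(u))]-t)
    o=-R.T@t; r=R.T@d
    return o+r*(z-o[2])/r[2]
def save(p,n): cv2.imwrite("pics/"+n+".png",p["img"][:,:,::-1])
E
python3 - <<'E'
from h import *
s=get_state();print(s["clock"],s["tcp_pos"],s["orientation"],s["finger_gap"])
for n in ["top","side"]:
    p=read_camera(n);save(p,n+"0");print(n,p["vfov"],p["cx"],p["cy"],-np.array(p["R"]).T@np.array(p["t"]))
    for th in ["cap_a","cap_orange","bay","beaker","jar"]:
        for d in find_in(p,th):
            u,v,w,h=d["box"];print(th,round(d["conf"],2),np.round(d["box"]),p["img"][int(v),int(u)],np.round(world(p,u,v,0.016),3),np.round(world(p,u,v),3))
E
```

```text
0.0 [ 0.13147887 -0.55920859  0.23038953] [-9.49056912e-04  9.93347429e-01  1.15152003e-01  1.80847584e-05] 0.08531008132323284
top 54.11771622364602 280.50225811308434 209.55357569597388 [0.41521259 0.00496548 0.91565036]
cap_a 0.68 [299. 196.  14.  14.] [ 95 162 246] [ 0.589 -0.015  0.016] [0.415 0.005 0.916]
cap_a 0.65 [404. 196.  20.  14.] [245  95  95] [ 0.582 -0.249  0.016] [ 0.582 -0.249  0.015]
cap_a 0.64 [378. 128.  15.  15.] [252  93  87] [ 0.741 -0.201  0.016] [ 0.741 -0.201  0.016]
cap_a 0.62 [387. 167.  19.  18.] [ 88 163 252] [ 0.649 -0.215  0.016] [ 0.649 -0.215  0.016]
cap_a 0.47 [294. 266.  10.   8.] [ 99 179 252] [ 0.433 -0.002  0.016] [ 0.433 -0.002  0.015]
cap_orange 0.53 [359. 230.  11.  14.] [250 209  96] [ 0.509 -0.144  0.016] [ 0.51  -0.145  0.014]
bay 0.59 [175. 222.  76.  99.] [228 233 231] [0.537 0.261 0.016] [0.539 0.266 0.   ]
jar 0.7 [261. 127.  24.  23.] [253 253 253] [0.751 0.065 0.016] [0.734 0.062 0.062]
side 57.190771980534464 277.36341116786826 209.16434654506514 [ 0.35594783 -0.423316    0.55378908]
cap_a 0.92 [434. 285.  26.  17.] [254  68  63] [ 0.734 -0.211  0.016] [ 0.734 -0.211  0.016]
cap_a 0.68 [302. 237.  20.  20.] [ 72 159 254] [ 0.59  -0.025  0.016] [ 0.591 -0.023  0.013]
cap_a 0.65 [217. 261.  15.  25.] [ 70 158 254] [ 0.431 -0.008  0.016] [ 0.431 -0.008  0.016]
cap_a 0.63 [396. 311.  25.  25.] [ 71 163 254] [ 0.649 -0.222  0.016] [ 0.649 -0.222  0.015]
cap_a 0.61 [371. 352.  27.  24.] [255  89  86] [ 0.577 -0.259  0.016] [ 0.577 -0.259  0.015]
cap_orange 0.72 [293. 312.  23.  26.] [255 213  88] [ 0.505 -0.153  0.016] [ 0.505 -0.153  0.016]
bay 0.66 [222. 161. 112.  72.] [246 247 247] [0.534 0.251 0.016] [0.539 0.271 0.   ]
beaker 0.9 [216. 392.  51.  53.] [230 230 232] [ 0.358 -0.215  0.016] [ 0.358 -0.21   0.005]
beaker 0.17 [215. 262.  14.  21.] [ 59 142 252] [ 0.427 -0.01   0.016] [ 0.427 -0.009  0.014]
```

```bash
python3 - <<'E'
import cv2
for n in ["top0","side0"]:
    a=cv2.imread(f"pics/{n}.png"); cv2.imwrite(f"pics/{n}x.png",cv2.resize(a[60:330,60:460] if n=="top0" else a[100:420,60:500],None,fx=1.8,fy=1.8,interpolation=cv2.INTER_CUBIC))
E
```

```text
(no output)
```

View pics/top0x.png

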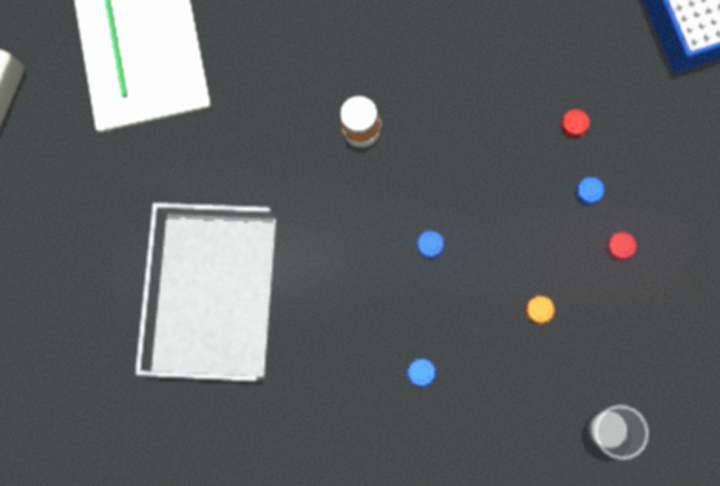

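View pics/side0x.png

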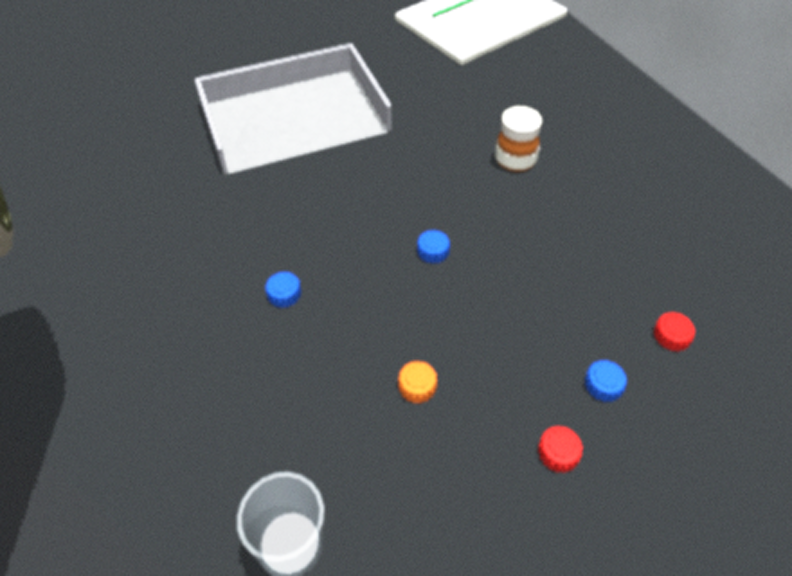

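The top view shows three blue, two red and one orange cap. The bay is at left with its opening facing right, the jar is above it and the beaker is at bottom right. Next I'll measure centroids and the bay outline.

```bash
cat >> h.py <<'E'
def caps(p):
    hsv=cv2.cvtColor(p["img"],cv2.COLOR_RGB2HSV); out={}
    for c,(lo,hi) in {"blue":(95,120),"orange":(10,28),"red":(0,6)}.items():
        m=((hsv[:,:,0]>=lo)&(hsv[:,:,0]<=hi)&(hsv[:,:,1]>110)&(hsv[:,:,2]>150)).astype(np.uint8)
        n,l,st,ce=cv2.connectedComponentsWithStats(m)
        out[c]=[(np.round(world(p,*ce[i],0.013)[:2],4).tolist(),int(st[i,4])) for i in range(1,n) if 60<st[i,4]<900]
    return out
E
python3 - <<'E'
from h import *
for n in ["top","side"]:
    p=read_camera(n)
    for k,v in caps(p).items(): print(n,k,v)
    # points of whole image in world
    f,cx,cy=K(p);R=np.array(p["R"]);t=np.array(p["t"])
    vv,uu=np.mgrid[:420,:560];z=p["z_map"]
    W=(np.stack([(uu-cx)/f*z,(vv-cy)/f*z,z],-1)-t)@R
    ok=(z>0)
    m=ok&(W[...,2]>.034)&(W[...,2]<.046)&(W[...,0]>.38)&(W[...,0]<.68)&(W[...,1]>.1)&(W[...,1]<.4)
    P=W[m][:,:2];r=cv2.minAreaRect(P.astype(np.float32));print("bay walls",len(P),r,np.round(cv2.boxPoints(r),3).tolist())
    fl=ok&(abs(W[...,2])<.006)&(p["img"].min(-1)>150)&(W[...,0]>.38)&(W[...,0]<.68)&(W[...,1]>.1)&(W[...,1]<.4)
    P=W[fl][:,:2];r=cv2.minAreaRect(P.astype(np.float32));print("floor",len(P),r,np.round(cv2.boxPoints(r),3).tolist())
    for nm,b in {"jar":(.65,.85,-.05,.15,.05,.08),"beaker":(.28,.45,-.3,-.15,.02,.08)}.items():
        m=ok&(W[...,0]>b[0])&(W[...,0]<b[1])&(W[...,1]>b[2])&(W[...,1]<b[3])&(W[...,2]>b[4])&(W[...,2]<b[5])
        P=W[m]; print(nm,len(P),P.min(0).round(3),P.max(0).round(3)) if len(P) else 0
E
```

```text
top blue [([0.8697, -0.3591], 211), ([0.6541, -0.218], 178), ([0.5912, -0.0161], 176), ([0.4333, -0.0002], 194)]
top orange [([0.5058, -0.1475], 189)]
top red [([0.7427, -0.2048], 170), ([0.5822, -0.2521], 143)]
bay walls 543 ((0.5374446511268616, 0.2601059675216675), (0.14495842158794403, 0.21028828620910645), 85.8446044921875) [[0.4269999861717224, 0.19499999284744263], [0.6370000243186951, 0.18000000715255737], [0.6480000019073486, 0.32499998807907104], [0.43799999356269836, 0.3400000035762787]]
floor 5363 ((0.5428204536437988, 0.2672787606716156), (0.16206780076026917, 0.2207421064376831), 85.86453247070312) [[0.4269999861717224, 0.1940000057220459], [0.6470000147819519, 0.17800000309944153], [0.6589999794960022, 0.3400000035762787], [0.4390000104904175, 0.35600000619888306]]
jar 304 [0.724 0.047 0.05 ] [0.766 0.087 0.064]
beaker 395 [ 0.332 -0.252  0.02 ] [ 0.39  -0.193  0.061]
side blue [([0.5897, -0.0177], 243), ([0.432, -0.0021], 279), ([0.8603, -0.3325], 174), ([0.653, -0.2197], 372)]
side orange [([0.7541, 0.0709], 92), ([0.5042, -0.1501], 399)]
side red [([0.7406, -0.2072], 333), ([0.5809, -0.2541], 458)]
bay walls 454 ((0.5358935594558716, 0.25752556324005127), (0.14853867888450623, 0.20999744534492493), 86.22862243652344) [[0.4259999990463257, 0.1899999976158142], [0.6359999775886536, 0.1770000010728836], [0.6460000276565552, 0.32499998807907104], [0.4359999895095825, 0.33899998664855957]]
floor 3580 ((0.5488414168357849, 0.28871119022369385), (0.2110375016927719, 0.22858063876628876), 86.3243408203125) [[0.42800000309944153, 0.19099999964237213], [0.656000018119812, 0.17599999904632568], [0.6700000166893005, 0.3869999945163727], [0.44200000166893005, 0.4009999930858612]]
jar 309 [0.723 0.044 0.05 ] [0.767 0.087 0.063]
beaker 1351 [ 0.33  -0.255  0.02 ] [ 0.389 -0.195  0.062]
```

Request:
send_rows([
  [[2.4,4.2,0,0,0,5.6],[4.8,8.5,0,0,0,11.1],[7.3,12.7,0,0,0,16.7],[9.7,17,0,0,0,22.2],[12.1,21.2,0,0,0,27.8],[14.5,25.5,-2,0,0,33.3],[17,29.7,-4,0,0,38.9],[19.4,34,-6,0,0,44.4],[21.8,38.2,-8,0,0,50],[24.2,42.5,-10,0,0,55.5],[26.7,46.7,-11,0,0,61.1],[29.1,50.9,-12,0,0,66.6]],
], jaw=-1, force=20)

```text
clock: 1.9
tcp_pos: [0.4164, -0.0605, 0.1138]
orientation: [0.0, 0.766, 0.643, 0.0]
wrist_force: [1.0, -0.0, 0.6]
finger_gap: 0.0002
```

```bash
python3 - <<'E'
from h import *
s=get_state();print(s["clock"],s["tcp_pos"],s["orientation"],s["finger_gap"],s["joint_pos"])
for n in ["side","wrist"]:
    p=read_camera(n);cv2.imwrite(f"pics/{n}1.png",p["img"][:,:,::-1])
E
python3 -c "
import cv2,numpy as np
a=cv2.imread('pics/side1.png');b=cv2.imread('pics/wrist1.png');cv2.imwrite('pics/c1.png',cv2.resize(np.hstack([a,b]),(800,300)))"
```

```text
1.9 [ 0.41643421 -0.0605439   0.11383669] [3.59901101e-04 7.65817088e-01 6.43058350e-01 1.31730215e-04] 0.00020121324937942092 [-3.35544645e-01  9.34874039e-02 -5.32586583e-01  9.43969042e-01
 -1.41668826e-04  1.40907747e+00]
```

View pics/c1.png

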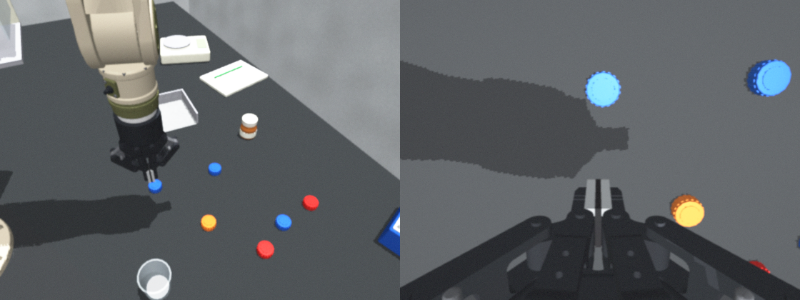

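The left view shows the gripper over cap A. The wrist view shows the shut fingers, with cap A straight ahead at about pixel (602,88) in the composite. Next I descend behind it.

Request:
send_rows([
  [[0,0,-3.5,0,0,0],[0,0,-7,0,0,0],[0,0,-9,0,0,0],[0,0,-10.2,0,0,0],[0,0,-10.4,0,0,0],[0,0,-10.4,0,0,0]],
])

```text
clock: 2.6
tcp_pos: [0.4158, -0.0628, 0.0103]
orientation: [-0.0, 0.767, 0.641, -0.0]
wrist_force: [-0.2, 0.8, 0.7]
finger_gap: -0.0
```

```bash
python3 - <<'E'
from h import *
s=get_state();print(s["clock"],s["tcp_pos"],s["orientation"],s["wrist_force"])
for n in ["side","top"]:
    p=read_camera(n);save(p,n+"2");print(n,caps(p))
    if n=="side": cv2.imwrite("pics/side2x.png",cv2.resize(p["img"][120:320,100:400,::-1],None,fx=2.6,fy=2.6))
E
```

```text
2.6 [ 0.41577085 -0.06281649  0.01034493] [-5.11457077e-05  7.67316883e-01  6.41268110e-01 -1.01425901e-04] [-0.20073459  0.78818264  0.68415626]
side {'blue': [([0.59, -0.0175], 238), ([0.8604, -0.3326], 173), ([0.6531, -0.2197], 371)], 'orange': [([0.7537, 0.0707], 88), ([0.5042, -0.1501], 400)], 'red': [([0.7407, -0.2071], 335), ([0.5808, -0.254], 458)]}
top {'blue': [([0.87, -0.3597], 195), ([0.6543, -0.2182], 170), ([0.5913, -0.0156], 165), ([0.4335, -0.0005], 186)], 'orange': [([0.5104, -0.1492], 124)], 'red': [([0.7426, -0.2047], 162), ([0.5822, -0.2518], 160)]}
```

View pics/side2x.png

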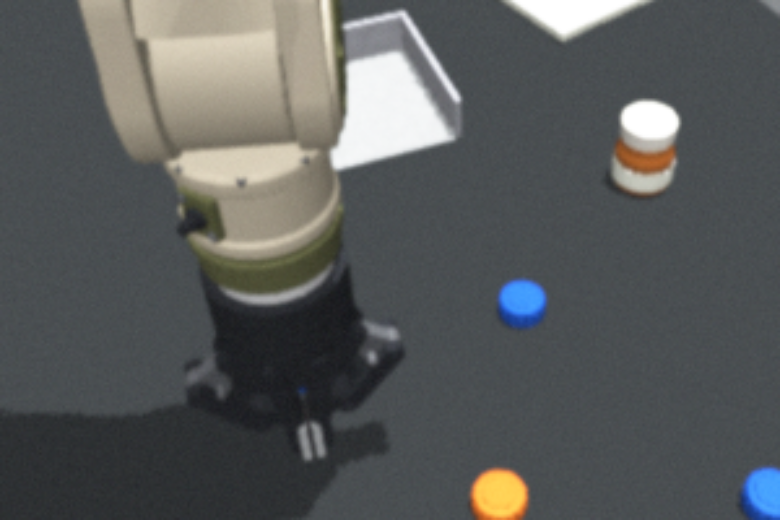

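The side view shows the fingertips, the free B cap at (522,303), and cap A hidden behind the hand. First I shift 5 mm sideways and lower slightly, then sweep gently.

Request:
send_rows([
  [[0.54,-0.1,-0.4,0,0,0],[0.8,1.38,-0.5,0,0,0],[0.98,2.36,-0.5,0,0,0],[1.09,2.95,-0.5,0,0,0],[1.19,3.54,-0.5,0,0,0],[1.3,4.13,-0.5,0,0,0],[1.4,4.72,-0.5,0,0,0],[1.53,5.41,-0.5,0,0,0],[1.65,6.1,-0.5,0,0,0],[1.77,6.79,-0.5,0,0,0],[1.9,7.48,-0.5,0,0,0],[2.02,8.17,-0.5,0,0,0]],
])

```text
clock: 3.9
tcp_pos: [0.4361, 0.0199, 0.0052]
orientation: [0.0, 0.767, 0.642, 0.0]
wrist_force: [0.4, -0.3, 0.5]
finger_gap: -0.0001
```

```bash
cat >> h.py <<'E'
def tilt(p): pass
E
python3 - <<'E'
from h import *
s=get_state();print(s["clock"],s["tcp_pos"],s["wrist_force"])
for n in ["top","wrist"]:
    p=read_camera(n);save(p,n+"3")
    if n=="top":print(n,caps(p)["blue"])
E
```

```text
3.9 [0.43614969 0.01990482 0.00519184] [ 0.39980068 -0.25671843  0.50299162]
top [([0.8703, -0.3594], 194), ([0.6541, -0.2182], 170), ([0.5912, -0.0156], 168)]
```

View pics/wrist3.png

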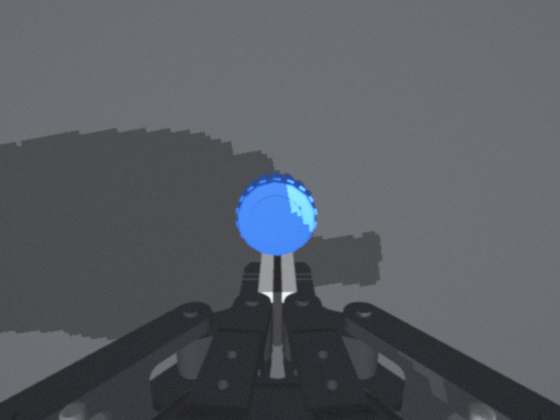

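The wrist view shows cap A flat and centred against the finger sides, at (277,214). I continue the sweep.

Request:
send_rows([
  [[0.14,0.79,0,0,0,0],[0.28,1.58,0,0,0,0],[0.42,2.36,0,0,0,0],[0.57,3.15,0,0,0,0],[0.71,3.94,0,0,0,0],[0.85,4.73,0,0,0,0],[0.99,5.51,0,0,0,0],[1.13,6.3,0,0,0,0],[1.27,7.09,0,0,0,0],[1.41,7.88,0,0,0,0],[1.55,8.66,0,0,0,0],[1.7,9.45,0,0,0,0]],
])

```text
clock: 5.2
tcp_pos: [0.4531, 0.1145, 0.0052]
orientation: [0.0, 0.767, 0.642, 0.0]
wrist_force: [0.0, -0.2, 0.5]
finger_gap: -0.0002
```

```bash
python3 - <<'E'
from h import *
s=get_state();print(s["clock"],s["tcp_pos"],s["wrist_force"])
p=read_camera("wrist");save(p,"wrist4")
E
```

```text
5.2 [0.45314569 0.11445411 0.00519888] [ 0.01742614 -0.17827496  0.52542258]
```

View pics/wrist4.png

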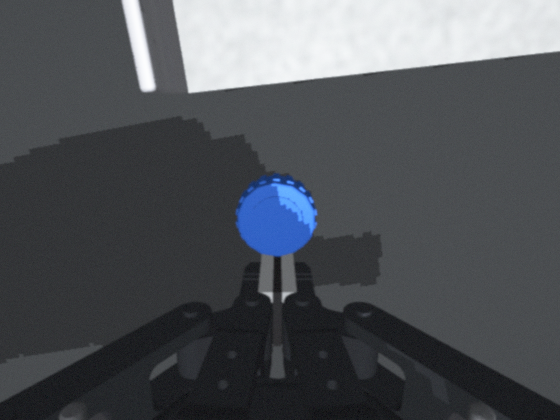

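Cap A is still centred at (277,215), and the bay mouth is ahead with the side wall well to the left. I continue.

Request:
send_rows([
  [[0.14,0.79,0,0,0,0],[0.28,1.58,0,0,0,0],[0.42,2.36,0,0,0,0],[0.57,3.15,0,0,0,0],[0.71,3.94,0,0,0,0],[0.85,4.73,0,0,0,0],[0.99,5.51,0,0,0,0],[1.13,6.3,0,0,0,0],[1.27,7.09,0,0,0,0],[1.41,7.88,0,0,0,0],[1.55,8.66,0,0,0,0],[1.7,9.45,0,0,0,0]],
])

```text
clock: 6.45
tcp_pos: [0.4702, 0.2089, 0.0052]
orientation: [0.0, 0.767, 0.642, 0.0]
wrist_force: [0.3, -1.6, -0.1]
finger_gap: 0.0
```

Request:
send_rows([
  [[0.14,0.79,0,0,0,0],[0.28,1.58,0,0,0,0],[0.42,2.36,0,0,0,0],[0.55,3.05,0,0,0,0],[0.64,3.6,0,0,0,0],[0.71,4.0,0,0,0,0],[0.76,4.3,0,0,0,0],[0.8,4.5,0,0,0,0],[0.8,4.5,0,0,0,0]],
])

```text
clock: 7.35
tcp_pos: [0.4781, 0.2534, 0.0052]
orientation: [0.0, 0.767, 0.642, 0.0]
wrist_force: [-0.1, 1.1, 0.6]
finger_gap: -0.0001
```

```bash
python3 - <<'E'
from h import *
s=get_state();print(s["clock"],s["tcp_pos"],s["wrist_force"])
p=read_camera("wrist");save(p,"wrist5")
E
```

```text
7.35 [0.47810008 0.25342572 0.00520892] [-0.10889342  1.05033357  0.60324182]
```

View pics/wrist5.png

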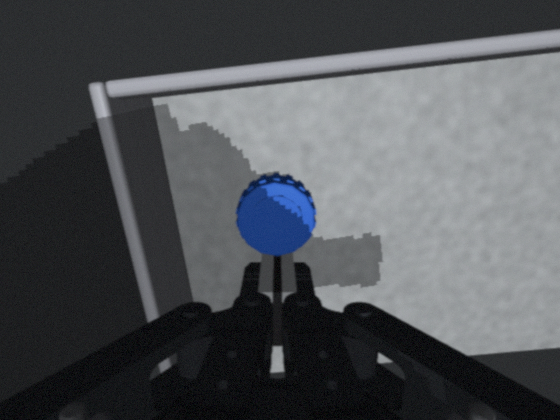

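Cap A is deep inside the bay, flat and clear of all walls. I back off, lift, and go to cap B.

Request:
send_rows([
  [[-0.35,-1.95,0,0,0,0],[-0.35,-1.95,3,0,0,0],[0.5,-4.5,6,0,0,0],[2.0,-8.4,7,0,0,2],[3.6,-12.4,7,0,0,4],[5.1,-16.3,7,0,0,6],[6.7,-20.3,7,0,0,8],[8.2,-24.2,7,0,0,10],[9.8,-28.2,7,0,0,11.5],[11.3,-32.2,6,0,0,11.5],[11.3,-32.2,4,0,0,11.5],[11.3,-32.2,1.5,0,0,11.5]],
])

```text
clock: 8.6
tcp_pos: [0.5925, -0.0711, 0.0205]
orientation: [0.001, 0.7, 0.714, 0.001]
wrist_force: [0.7, 0.3, 0.7]
finger_gap: -0.0001
```

```bash
python3 - <<'E'
from h import *
s=get_state();print(s["clock"],s["tcp_pos"],s["orientation"],s["wrist_force"])
for n in ["top","side"]:
    p=read_camera(n);save(p,n+"6");print(n,caps(p)["blue"],caps(p)["orange"])
E
```

```text
8.6 [ 0.59245333 -0.07112605  0.0205074 ] [0.00127564 0.70008859 0.71405446 0.0007578 ] [0.74198766 0.28792272 0.67046876]
top [([0.8699, -0.3598], 196), ([0.4829, 0.278], 162)] []
side [([0.4807, 0.2715], 135), ([0.8584, -0.3337], 199), ([0.6525, -0.2201], 394)] [([0.7608, 0.0666], 66), ([0.5041, -0.1502], 406)]
```

View pics/top6.png

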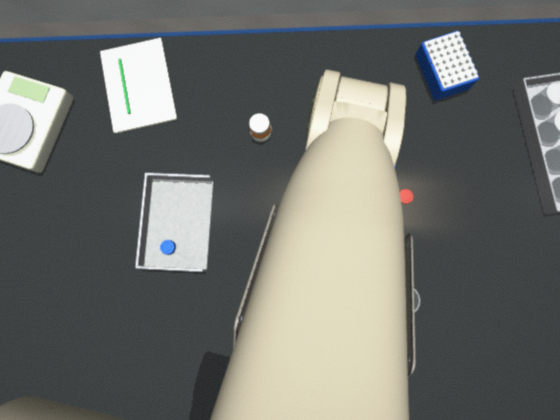

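The top view shows cap A in the bay at (168,247); the arm covers the rest. Now I sweep B.

Request:
send_rows([
  [[-0.14,0,-1.2,0,0,0],[-0.15,0.8,-1.5,0,0,0],[-0.17,1.8,-1.5,0,0,0],[-0.19,2.4,-1.5,0,0,0],[-0.2,3.0,-1.5,0,0,0],[-0.22,3.6,-1.5,0,0,0],[-0.24,4.3,-1.5,0,0,0],[-0.25,5.0,-1.5,0,0,0],[-0.27,5.8,-1.5,0,0,0],[-0.29,6.6,-1.5,0,0,0],[-0.31,7.4,-1.5,0,0,0],[-0.33,8.2,-1.5,0,0,0]],
])

```text
clock: 9.9
tcp_pos: [0.5877, 0.014, 0.0052]
orientation: [-0.0, 0.699, 0.715, 0.0]
wrist_force: [-0.1, -0.3, 0.1]
finger_gap: -0.0006
```

```bash
python3 - <<'E'
from h import *
s=get_state();print(s["clock"],s["tcp_pos"],s["wrist_force"])
p=read_camera("wrist");save(p,"wrist7")
E
```

```text
9.9 [0.58768605 0.01401236 0.00517236] [-0.12911112 -0.33716891  0.07310994]
```

View pics/wrist7.png

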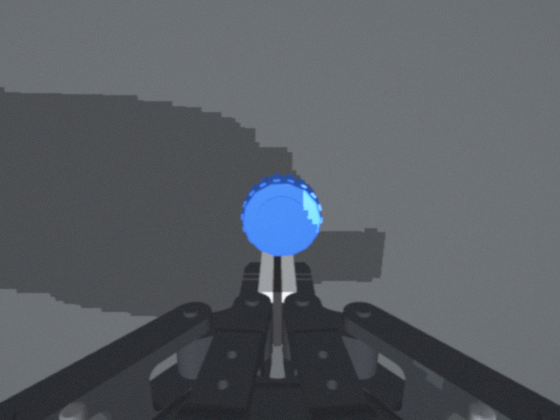

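Cap B is flat and near-centred at (282,215). I continue.

Request:
send_rows([
  [[-0.02,0.8,0,0,0,0],[-0.04,1.6,0,0,0,0],[-0.06,2.4,0,0,0,0],[-0.08,3.2,0,0,0,0],[-0.1,4.0,0,0,0,0],[-0.12,4.8,0,0,0,0],[-0.14,5.6,0,0,0,0],[-0.16,6.4,0,0,0,0],[-0.18,7.2,0,0,0,0],[-0.2,8.0,0,0,0,0],[-0.22,8.8,0,0,0,0],[-0.24,9.6,0,0,0,0]],
])

```text
clock: 11.15
tcp_pos: [0.5854, 0.11, 0.0052]
orientation: [0.0, 0.699, 0.715, 0.0]
wrist_force: [-0.9, 0.4, -0.9]
finger_gap: -0.0002
```

```bash
python3 - <<'E'
from h import *
s=get_state();print(s["clock"],s["tcp_pos"],s["wrist_force"])
p=read_camera("wrist");save(p,"wrist8")
E
```

```text
11.15 [0.58535143 0.10996359 0.00521208] [-0.88962159  0.38384681 -0.91538283]
```

View pics/wrist8.png

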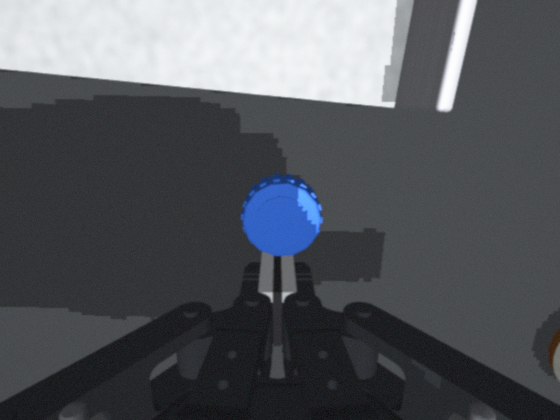

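Cap B is at (282,215). The right wall is well off to the right, and the jar is only at the picture edge. I continue into the bay.

Request:
send_rows([
  [[-0.02,0.8,0,0,0,0],[-0.04,1.6,0,0,0,0],[-0.06,2.4,0,0,0,0],[-0.08,3.2,0,0,0,0],[-0.1,4.0,0,0,0,0],[-0.12,4.8,0,0,0,0],[-0.14,5.6,0,0,0,0],[-0.16,6.4,0,0,0,0],[-0.18,7.2,0,0,0,0],[-0.2,8.0,0,0,0,0],[-0.22,8.8,0,0,0,0],[-0.24,9.6,0,0,0,0]],
])

```text
clock: 12.4
tcp_pos: [0.5829, 0.206, 0.0052]
orientation: [0.0, 0.699, 0.715, 0.0]
wrist_force: [1.4, -0.8, -0.2]
finger_gap: 0.0003
```

Request:
send_rows([
  [[-0.02,0.8,0,0,0,0],[-0.04,1.6,0,0,0,0],[-0.06,2.4,0,0,0,0],[-0.08,3.0,0,0,0,0],[-0.09,3.5,0,0,0,0],[-0.1,3.9,0,0,0,0],[-0.11,4.15,0,0,0,0],[-0.11,4.3,0,0,0,0],[-0.11,4.3,0,0,0,0]],
])

```text
clock: 13.3
tcp_pos: [0.5819, 0.2484, 0.0052]
orientation: [0.0, 0.699, 0.715, 0.0]
wrist_force: [-0.8, -0.3, -0.4]
finger_gap: 0.0001
```

```bash
python3 - <<'E'
from h import *
s=get_state();print(s["clock"],s["tcp_pos"],s["wrist_force"])
p=read_camera("wrist");save(p,"wrist9")
E
```

```text
13.3 [0.58186748 0.24839857 0.00521711] [-0.76010604 -0.3202883  -0.38022128]
```

View pics/wrist9.png

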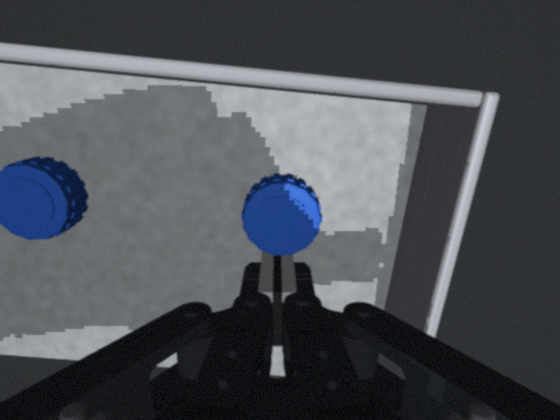

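Caps A and B are both inside, flat and clear of the walls. Now cap C.

Request:
send_rows([
  [[0.05,-2,0,0,0,0],[0.05,-2,3,0,0,0],[0.7,-5.5,6,0,0,0],[1.5,-10,7,0,0,2],[2.2,-14.6,7,0,0,4],[3.0,-19.2,7,0,0,6],[3.7,-23.8,7,0,0,8],[4.5,-28.4,7,0,0,10],[5.2,-33,7,0,0,12],[6.0,-37.6,7,0,0,13.2],[6.8,-42.2,7,0,0,13.2],[7.6,-46.8,7,0,0,13.2]],
])

```text
clock: 14.55
tcp_pos: [0.6577, -0.2219, 0.0753]
orientation: [0.0, 0.612, 0.791, 0.0]
wrist_force: [0.2, -0.3, 0.2]
finger_gap: 0.0002
```

Request:
send_rows([
  [[0.7,-3.8,0,0,0,0],[0.93,-5.3,-1,0,0,0],[0.93,-5.3,-3.5,0,0,0],[0.93,-5.3,-5,0,0,0],[0.93,-5.3,-5.5,0,0,0]],
])

```text
clock: 15.05
tcp_pos: [0.6651, -0.271, 0.0171]
orientation: [-0.003, 0.612, 0.791, -0.0]
wrist_force: [-0.5, -1.1, 0.3]
finger_gap: 0.0003
```

```bash
python3 - <<'E'
from h import *
s=get_state();print(s["clock"],s["tcp_pos"],s["orientation"],s["wrist_force"])
for n in ["side","wrist"]:
    p=read_camera(n);save(p,n+"10")
    if n=="side":print(n,caps(p))
E
python3 -c "
import cv2,numpy as np
a=cv2.imread('pics/side10.png');b=cv2.imread('pics/wrist10.png');cv2.imwrite('pics/c10.png',cv2.resize(np.hstack([a,b]),(800,300)))"
```

```text
15.05 [ 0.66509174 -0.27103458  0.01710286] [-2.68379033e-03  6.11873768e-01  7.90950815e-01 -3.12056582e-04] [-0.50433234 -1.13673549  0.34041165]
side {'blue': [([0.5804, 0.2669], 127), ([0.4806, 0.2714], 136), ([0.8478, -0.3407], 343), ([0.6526, -0.22], 387)], 'orange': [([0.752, 0.0717], 137), ([0.504, -0.1503], 399)], 'red': [([0.5801, -0.2545], 451)]}
```

View pics/c10.png

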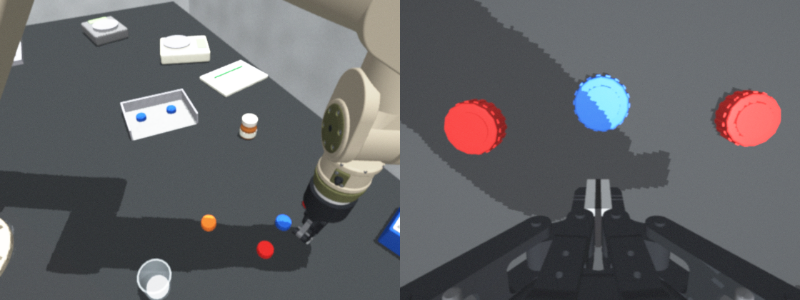

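The composite shows A and B in the bay, C ahead of the fingers (602,103), and a red cap well clear on each side. I sweep C.

Request:
send_rows([
  [[0.15,0.04,-0.8,0,0,0],[-0.05,0.81,-1.5,0,0,0],[-0.28,1.69,-1.5,0,0,0],[-0.43,2.27,-1.5,0,0,0],[-0.58,2.85,-1.5,0,0,0],[-0.73,3.43,-1.5,0,0,0],[-0.9,4.11,-1.5,0,0,0],[-1.1,4.88,-1.5,0,0,0],[-1.3,5.65,-1.5,0,0,0],[-1.5,6.43,-1.5,0,0,0],[-1.7,7.2,-1.5,0,0,0],[-1.9,7.98,-1.5,0,0,0]],
])

```text
clock: 16.35
tcp_pos: [0.648, -0.1922, 0.0052]
orientation: [0.0, 0.612, 0.791, 0.0]
wrist_force: [0.3, 0.1, 0.0]
finger_gap: 0.0002
```

```bash
python3 - <<'E'
from h import *
s=get_state();print(s["clock"],s["tcp_pos"],s["orientation"],s["wrist_force"])
p=read_camera("wrist");save(p,"wrist11")
E
```

```text
16.35 [ 0.64795329 -0.1922069   0.00520717] [8.48557226e-06 6.12042594e-01 7.90824799e-01 3.11760012e-05] [0.34636803 0.1059308  0.01568819]
```

View pics/wrist11.png

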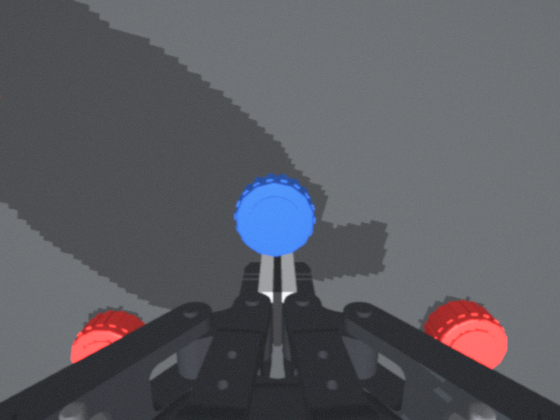

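Cap C is centred at (276,216). I continue.

Request:
send_rows([
  [[-0.2,0.77,0,0,0,0],[-0.4,1.55,0,0,0,0],[-0.61,2.32,0,0,0,0],[-0.81,3.1,0,0,0,0],[-1.01,3.87,0,0,0,0],[-1.21,4.64,0,0,0,0],[-1.42,5.42,0,0,0,0],[-1.62,6.19,0,0,0,0],[-1.82,6.97,0,0,0,0],[-2.03,7.74,0,0,0,0],[-2.23,8.51,0,0,0,0],[-2.43,9.29,0,0,0,0]],
])

```text
clock: 17.6
tcp_pos: [0.6237, -0.0994, 0.0052]
orientation: [0.0, 0.612, 0.791, 0.0]
wrist_force: [-0.2, -0.0, 0.2]
finger_gap: -0.0002
```

Request:
send_rows([
  [[-0.2,0.77,0,0,0,0],[-0.4,1.55,0,0,0,0],[-0.61,2.32,0,0,0,0],[-0.81,3.1,0,0,0,0],[-1.01,3.87,0,0,0,0],[-1.21,4.64,0,0,0,0],[-1.42,5.42,0,0,0,0],[-1.62,6.19,0,0,0,0],[-1.82,6.97,0,0,0,0],[-2.03,7.74,0,0,0,0],[-2.23,8.51,0,0,0,0],[-2.43,9.29,0,0,0,0]],
])

```text
clock: 18.8
tcp_pos: [0.5994, -0.0065, 0.0052]
orientation: [0.0, 0.612, 0.791, 0.0]
wrist_force: [0.3, -0.4, -0.5]
finger_gap: 0.0001
```

```bash
python3 - <<'E'
from h import *
s=get_state();print(s["clock"],s["tcp_pos"],s["orientation"],s["wrist_force"])
p=read_camera("wrist");save(p,"wrist12")
E
```

```text
18.8 [ 0.59942003 -0.00646907  0.00523013] [7.50903148e-05 6.12048749e-01 7.90820031e-01 4.23864027e-05] [ 0.259183   -0.40055963 -0.5030424 ]
```

View pics/wrist12.png

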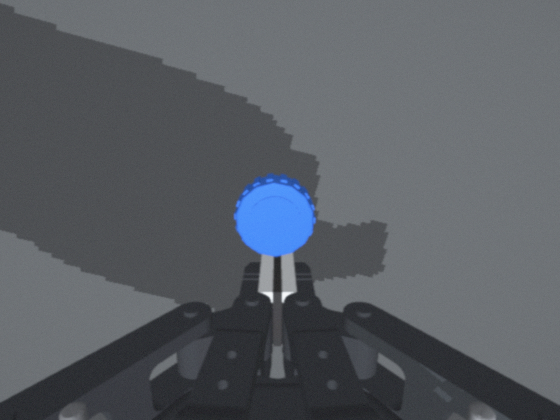

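Cap C is still at (276,216). I continue.

Request:
send_rows([
  [[-0.2,0.77,0,0,0,0],[-0.4,1.55,0,0,0,0],[-0.61,2.32,0,0,0,0],[-0.81,3.1,0,0,0,0],[-1.01,3.87,0,0,0,0],[-1.21,4.64,0,0,0,0],[-1.42,5.42,0,0,0,0],[-1.62,6.19,0,0,0,0],[-1.82,6.97,0,0,0,0],[-2.03,7.74,0,0,0,0],[-2.23,8.51,0,0,0,0],[-2.43,9.29,0,0,0,0]],
])

```text
clock: 20.05
tcp_pos: [0.5751, 0.0864, 0.0052]
orientation: [0.0, 0.612, 0.791, 0.0]
wrist_force: [-0.4, 0.5, -0.7]
finger_gap: -0.0002
```

```bash
python3 - <<'E'
from h import *
s=get_state();print(s["clock"],s["tcp_pos"],s["orientation"],s["wrist_force"])
p=read_camera("wrist");save(p,"wrist13")
E
```

```text
20.05 [0.57510019 0.08643716 0.00521406] [5.12479660e-05 6.12054261e-01 7.90815767e-01 3.62336769e-05] [-0.4212335   0.54933521 -0.72567067]
```

View pics/wrist13.png

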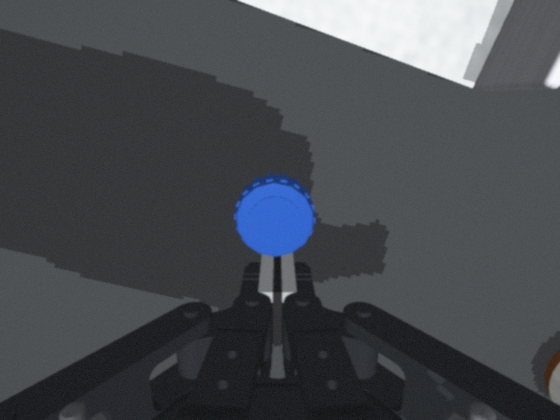

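The bay mouth is ahead and C is centred. Last stretch: 14 cm, slowing at the end.

Request:
send_rows([
  [[-0.2,0.77,0,0,0,0],[-0.4,1.55,0,0,0,0],[-0.61,2.32,0,0,0,0],[-0.81,3.1,0,0,0,0],[-1.01,3.87,0,0,0,0],[-1.21,4.64,0,0,0,0],[-1.42,5.42,0,0,0,0],[-1.62,6.19,0,0,0,0],[-1.82,6.97,0,0,0,0],[-2.03,7.74,0,0,0,0],[-2.23,8.51,0,0,0,0],[-2.43,9.29,0,0,0,0]],
])

```text
clock: 21.3
tcp_pos: [0.5508, 0.1793, 0.0052]
orientation: [0.0, 0.612, 0.791, 0.0]
wrist_force: [0.9, -0.6, -0.0]
finger_gap: 0.0002
```

Request:
send_rows([
  [[-0.2,0.77,0,0,0,0],[-0.4,1.55,0,0,0,0],[-0.61,2.32,0,0,0,0],[-0.8,3.0,0,0,0,0],[-0.94,3.6,0,0,0,0],[-1.06,4.05,0,0,0,0],[-1.14,4.35,0,0,0,0],[-1.18,4.5,0,0,0,0],[-1.18,4.5,0,0,0,0]],
])

```text
clock: 22.2
tcp_pos: [0.5391, 0.2238, 0.0052]
orientation: [0.0, 0.612, 0.791, 0.0]
wrist_force: [0.7, 0.1, 1.0]
finger_gap: 0.0002
```

Request:
send_rows([
  [[0.3,-1.2,0,0,0,0],[0.6,-2.4,0.5,0,0,0],[0.6,-2.4,4,0,0,0],[1,-6,8,0,0,0],[1,-10,12,0,0,0],[1,-14.5,14,0,0,0],[1,-19,16,0,0,0],[1,-23.5,17,0,0,0],[1,-28,18,0,0,0],[1,-32,18,0,0,0],[1,-32,18,0,0,0]],
])

```text
clock: 23.3
tcp_pos: [0.5493, -0.1027, 0.1862]
orientation: [0.002, 0.615, 0.788, -0.0]
wrist_force: [-0.1, -0.0, 0.3]
finger_gap: -0.0
```

```bash
python3 - <<'E'
from h import *
s=get_state();print(s["clock"],s["tcp_pos"],s["orientation"],s["wrist_force"])
for n in ["top","side"]:
    p=read_camera(n);save(p,n+"14");print(n,caps(p))
    if n=="side": cv2.imwrite("pics/side14x.png",cv2.resize(p["img"][100:220,120:360,::-1],None,fx=3,fy=3,interpolation=cv2.INTER_CUBIC))
    c=np.array([.5365,.256]);
    for q,a in caps(p)["blue"]:
        d=np.array(q)-c; print("bay",np.round([d@[.997,-.072],d@[.072,.997]],3))
E
```

```text
23.3 [ 0.54928828 -0.10266849  0.18617345] [ 1.57400941e-03  6.15164612e-01  7.88397077e-01 -2.68953001e-04] [-0.14094505 -0.03237282  0.30681362]
top {'blue': [([0.583, 0.2736], 147), ([0.5315, 0.2481], 156), ([0.4829, 0.2783], 159)], 'orange': [], 'red': []}
bay [0.045 0.021]
bay [-0.004 -0.008]
bay [-0.055  0.018]
side {'blue': [([0.5803, 0.2666], 123), ([0.4806, 0.2715], 135), ([0.5289, 0.2413], 136), ([0.8339, -0.3483], 673)], 'orange': [([0.7516, 0.0719], 142), ([0.5041, -0.1503], 410)], 'red': [([0.7399, -0.2072], 357), ([0.5802, -0.2544], 481)]}
bay [0.043 0.014]
bay [-0.057  0.011]
bay [-0.007 -0.015]
bay [ 0.34  -0.581]
```

View pics/side14.png

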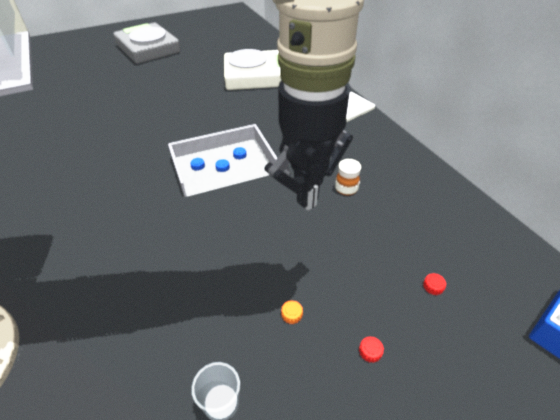

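View pics/top14.png

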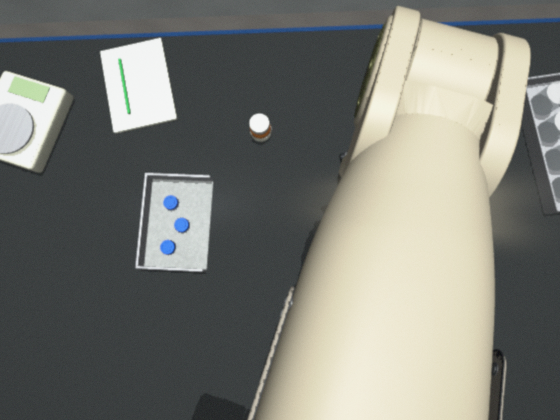

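View pics/side14x.png

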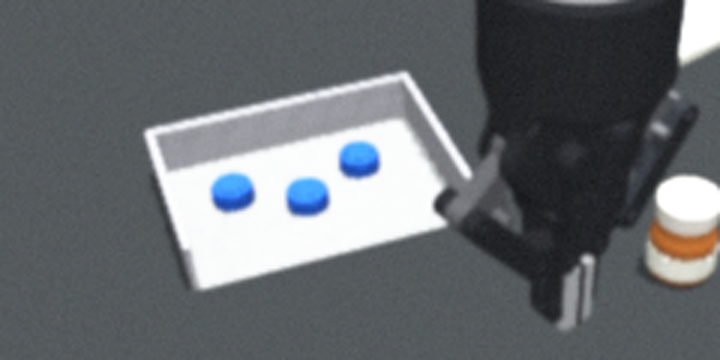

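All three caps lie flat and well inside the bay, and the orange cap, beaker and jar have not moved. The gripper is clear at z = 0.19 m, so I hand in.

```bash
python3 -c "
from workcell import *
s=get_state();print(s['clock'],abs(s['qvel']).max() if hasattr(s['qvel'],'max') else s['qvel'])
print(hand_in())"
```

```text
23.4 0.04865723413440659
the job is handed in; nothing more can be done
None
```

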